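Sweep the jar lids into the crumb pan

TASK

Clear the loose jar lids off the worktop: with closed fingers, sweep all three black lids across the surface and in through the open mouth of the low steel crumb pan, until each lies wholly inside the pan, none sticking out over the mouth edge. Only push them gently along the surface, never grip, lift or press hard on a lid, and leave everything else standing where it is.

Things in the scene. Friction and masses are not known exactly. Their poses are not given: they have to be found in the camera images.
- small_lid: loose black ribbed jar lid lying flat on the worktop, solid disc 44 mm in diameter and 18 mm high, 35 g nominal; origin at the centre of its underside, z up
- medium_lid: loose black ribbed jar lid lying flat on the worktop, solid disc 50 mm in diameter and 18 mm high, 35 g nominal; origin at the centre of its underside, z up
- large_lid: loose black ribbed jar lid lying flat on the worktop, solid disc 56 mm in diameter and 18 mm high, 35 g nominal; origin at the centre of its underside, z up
- crumb_pan: fixed low steel crumb pan, cannot shift. Origin: middle of its mouth edge, worktop height. Its +y points out of the mouth, towards the lids: the inside is y 0 to -150, x -110 to +110 mm in its frame. Floor 2 mm above the worktop, up a smooth 30 mm ramp at the mouth. Side and back walls 3 mm thick, 33 mm high, the sides starting 12 mm behind the mouth edge; 70 mm black handle at the back. Yaw varies
- pan_middle (a point): point at the centre of the pan's inner floor, 75 mm behind the mouth edge, on the floor surface; axes as the pan's
- salt_dish: small steel footed dish, 68 mm wide, 46 mm high, standing among the lids; a bystander, loose; origin at the centre of its underside
- egg_timer: wind-up kitchen timer, red over white, 64 mm wide, 44 mm high, near the far edge; a bystander, loose; origin at the centre of its underside
- glass_1: clear drinking glass, 81 mm wide, 91 mm high, beyond the pan; a bystander, loose; origin at the centre of its underside
- spice_jar_1: spice jar, 42 mm wide, 106 mm high, near the far edge; a bystander, loose; origin at the centre of its underside

How it is judged:
At the end, for the whole second after the job is handed in: All three lids lie at rest wholly inside the crumb pan: each lid's whole disc is behind the mouth edge (2 mm tolerance) and between its walls, on the pan's floor (underside less than 20 mm above the worktop) (y of small_lid in the frame of crumb_pan between -0.15 and -0.02 m and x of small_lid in the frame of crumb_pan between -0.11 and 0.11 m and height (world z) of each of small_lid, medium_lid, large_lid below 0.02 m and linear speed of each of small_lid, medium_lid, large_lid below 0.02 m/s and y of medium_lid in the frame of crumb_pan between -0.15 and -0.023 m and x of medium_lid in the frame of crumb_pan between -0.11 and 0.11 m and y of large_lid in the frame of crumb_pan between -0.15 and -0.026 m and x of large_lid in the frame of crumb_pan between -0.11 and 0.11 m); the robot touches nothing.
It fails at once if a lid is lifted (its underside centre more than 20 mm above the worktop) (height (world z) of any of small_lid, medium_lid, large_lid above 0.02 m).
It fails at once if a lid is gripped or pressed hard (over 15 N from the fingers) (contact force between the fingers and small_lid above 15 N or contact force between the fingers and medium_lid above 15 N or contact force between the fingers and large_lid above 15 N).
It fails at once if a bystander is shifted more than 15 mm (distance of any of salt_dish, egg_timer, glass_1, spice_jar_1 from where it was at the start of the episode above 0.015 m).
It fails at once if a bystander is tipped by more than 0.3 rad (angle between any of salt_dish, egg_timer, glass_1, spice_jar_1's own z axis and vertical above 0.3 rad).
It also fails if it takes over 72 s, if anything falls off the work surface, if the arm or the gripper's body presses on something with over 40 N, if the wrist force passes 120 N, or if a joint passes its speed limit or range.

ROBOT

A 6-joint arm with a two-finger parallel gripper is mounted at the origin on the work surface; the furniture and walls round the work are solid. World frame = base frame: x ahead of the robot, y to its left, z up, the work surface at z = 0. Lengths are in m, angles in rad, forces in N, time in s.
With the tool pointing down it reaches from about 0.275 to 0.775 m from the base axis. Payload 14.6 kg.
Tool frame: the origin (TCP) lies at the very end of the fingers, on their centre line; the grasp point (between the pads) lies robot.grip_depth behind it (robot.grip_depth is the distance from the TCP to the grasp point, in m); z points along the fingers, y is the line along which they close (so a half turn about z gives the same grasp; the last joint's range is limited). The gripper opens to 85 mm and grips with 20 to 120 N. Pads are 22 mm wide; open, the fingers measure 114 mm over their backs; the gripper's body (76 mm by 85 mm) begins 54 mm behind the grasp point. The pads swing forward as they close: fully open they stand 13 mm farther back than shut.
Start: joints at [0.991, 0.263, -0.048, 1.259, 0, 1.415], TCP at [0.216, 0.478, 0.231] pointing down, gripper open.
Joint ranges: [-2.65, 2.65], [-0.89, 1.7], [-1.18, 1.37], [-2.13, 2.11], [-1.35, 1.29], [-3.14, 3.14]. Speed limits (rad/s): [1.89, 1.89, 2.57, 2.79, 3.14, 3.14].

INTERFACE

Orientations are given as a unit quaternion [w, x, y, z].
In Python, from bench import robot gives the robot as it stands.
- The arm moves only by the shell command python3 -m jog 'ROWS' [FORCE]. ROWS is JSON, a list of rows, each a list of 3 entries, a list of its own where there are three numbers: the shift along the tool's x, y, z in units of 50 mm (1.0 is 50 mm), then the turn about the tool's z in units of 8 degrees (1.0 is 8 degrees), then the opening in per cent of the stroke, from 0 (shut) to 100 (fully open). A call has 1 to 20 rows; each row is the pose to reach, as a shift and turn from the pose commanded when the call began, along the tool's axes at that moment; what a row does not reach only later rows make up. A row lasts 1/8 s, in which the tool goes at most 62.5 mm and 10.7 degrees, less where a joint would pass 70% of its speed; a pose out of reach is approached as far as the arm can. A call with a gripper value outside its range is refused whole. The fingers move at their own pace and stop on an object; FORCE is the grip in N (left out, the last holds). Time passes only in rows, so rows that repeat a pose let the fingers close. It gives the time, the measured TCP pose, the force, the opening and the grip force at its end, in the units of the state.
- robot.sense(): the state, without advancing time (a new reading comes with each control period).
- robot.snapshot(name): name is "scene" or "side" or "wrist"; returns a dict with "pixels" (480x640x3 uint8, blue, green, red), "z_map" (480x640 float32, m along the optical axis (not along the pixel's ray), 0 where there is no reading), "fx", "fy", "cx", "cy" (pixels), "T" (4x4, takes a point from camera to world coordinates). Camera axes: x right, y up, looking along -z (the intrinsics and any distortion apply to the point x, -y, -z); pixel columns grow to the right and rows downward; lengths in m; the calibration is good to about 2 mm. A picture is of the moment at which its call begins.
- robot.sign_off(): hands the job in; it is judged then, once.
The state is a dict: "time_s": time; "qpos": joint angles; "qd": joint speeds; "joint_torque": joint torques, N m; "tool_pos": TCP position; "tool_rot": TCP orientation; "wrist_force": force on the tool from outside, world axes, zero at the start; "ft_torque": the same for the moment, N m; "gripper_width": finger opening in m; "grasp_force": force on a finger pad.
Only numpy, scipy, OpenCV 4.12 (cv2) and the standard library are available. Lean on these libraries where they do the work, as an engineer would, in place of code of your own. Each camera call takes 0.05 s, during which the arm holds its last target. There are 200 camera calls.

## Working session

There is one attempt and no reset: what is moved stays moved. The work goes in short steps, Python scripts to look and compute and a shell command to move; the robot and the scene stay as the last step left them, time stands still between calls to the robot, and variables do not carry over. Pictures are saved under pics/ and viewed, at most 10 in all, crops included, and the job is handed in when it is done.

```bash
mkdir -p pics
cat > h.py <<'E'
import numpy as np, cv2
from bench import robot
def snap(n,f):
    s=robot.snapshot(n); cv2.imwrite('pics/'+f,s['pixels']); np.savez('pics/'+f[:-4]+'.npz',**s); return s
def world(s,u,v,z=None):
    d=np.array([(u-s['cx'])/s['fx'],-(v-s['cy'])/s['fy'],-1.]); T=s['T']
    if z is None: k=s['z_map'][int(v),int(u)]
    else: k=(z-T[2,3])/(T[:3,:3]@d)[2]
    return T[:3,:3]@d*k+T[:3,3]
E
python3 - <<'E'
from h import *
s=snap('scene','a.png'); snap('side','b.png')
print({k:v for k,v in robot.sense().items() if k in('time_s','tool_pos','tool_rot','gripper_width')},robot.grip_depth,s.keys(),s['T'])
E
```

```text
{'time_s': 0.1, 'tool_pos': array([0.21623964, 0.47812614, 0.23087615]), 'tool_rot': array([-1.83530607e-04,  2.10819161e-01,  9.77524961e-01, -4.45789299e-04]), 'gripper_width': 0.08551787232182784} 0.0187 dict_keys(['pixels', 'z_map', 'fx', 'fy', 'cx', 'cy', 'T']) [[ 0.6190562   0.58517903 -0.52376992  0.03290555]
 [-0.7852905   0.46921731 -0.4039232  -0.39454278]
 [ 0.00939453  0.6613627   0.75000741  0.83519162]
 [ 0.          0.          0.          1.        ]]
```

View pics/a.png

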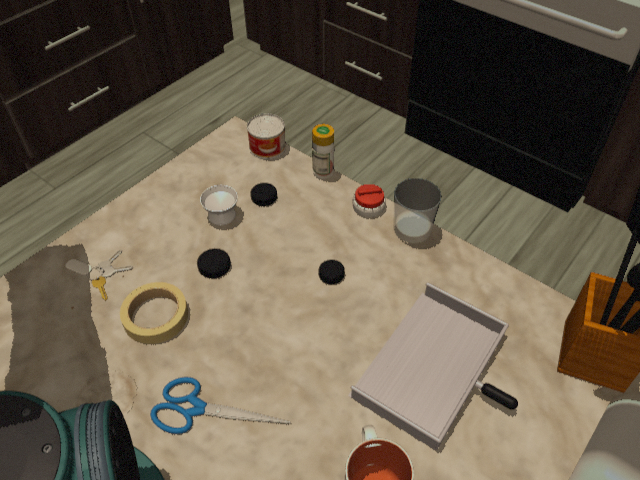

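The picture shows three lids at about (264,193), (214,262) and (332,270). The salt dish is at (220,206), and the pan mouth runs from about (428,290) to (356,392).

Run:
```python
from h import *
s=dict(np.load('pics/a.npz'))
v,u=np.mgrid[:480,:640]
d=np.stack([(u-s['cx'])/s['fx'],-(v-s['cy'])/s['fy'],-np.ones_like(u)],-1)*s['z_map'][...,None]
W=d@s['T'][:3,:3].T+s['T'][:3,3]
for n,(a,b) in dict(l1=(264,194),l2=(214,263),l3=(332,271)).items():
    m=(abs(u-a)<25)&(abs(v-b)<22)&(s['pixels'].max(-1)<60)&(W[...,2]>.012)
    P=W[m]; (x,y),r=cv2.minEnclosingCircle(P[:,:2].astype(np.float32)); print(n,x,y,r,np.median(P[:,2]),m.sum())
for n,(a,b,w,h) in dict(dish=(220,205,24,24),timer=(369,199,22,20),glass=(416,211,28,36),jar=(323,150,16,30),tin=(266,136,24,25)).items():
    m=(abs(u-a)<w)&(abs(v-b)<h)&(W[...,2]>.022)&(s['z_map']>0)&(W[...,2]<.15)
    P=W[m]; (x,y),r=cv2.minEnclosingCircle(P[:,:2].astype(np.float32)); print(n,x,y,r,P[:,2].max())
for n,a,b,z in [('wallL front',428,287,.033),('wallR back',506,325,.033),('wall front2',355,391,.033),('back2',440,440,.033),('scissor tip',291,422,0),('tape',187,310,.01),('mug',368,430,.09),('knife',590,275,None),('cornerfar',238,118,0)]:
    print(n,world(s,a,b,z))
m=(u>345)&(u<515)&(v>280)&(v<445)&(W[...,2]>.02)&(W[...,2]<.045)
P=W[m][:,:2].astype(np.float32); r=cv2.minAreaRect(P);print(r,cv2.boxPoints(r))
```

```text
l1 0.6078613996505737 0.21709249913692474 0.025730255991220474 0.01745870361516655 371
l2 0.2375192642211914 -0.1005142405629158 0.35831719636917114 0.01751882017010431 622
l3 0.2961243987083435 -0.19021204113960266 0.33331942558288574 0.017300728742072446 401
dish 0.5245750546455383 0.24729572236537933 0.035929277539253235 0.051125903736987444
timer 0.7110266089439392 0.04916364327073097 0.030058488249778748 0.048877746166604674
glass 0.7156754732131958 -0.04714924097061157 0.0426064059138298 0.09402881859642043
jar 0.7309709191322327 0.1735253781080246 0.023792093619704247 0.11055061931857246
tin 0.718465268611908 0.3112339973449707 0.040568266063928604 0.06236263408678655
wallL front [ 0.60040212 -0.15038986  0.033     ]
wallR back [ 0.61389707 -0.28322002  0.033     ]
wall front2 [ 0.38103413 -0.16822183  0.033     ]
back2 [ 0.39473005 -0.3003203   0.033     ]
scissor tip [ 0.3004046  -0.11668661  0.        ]
tape [0.33652998 0.13375999 0.01      ]
mug [ 0.32374229 -0.2292151   0.09      ]
knife [ 0.69744759 -0.35117223  0.12880154]
cornerfar [0.75090367 0.42348436 0.        ]
((0.4742063879966736, -0.25467216968536377), (0.28830233216285706, 0.20546580851078033), 4.045748233795166) [[ 0.32316634 -0.16236557]
 [ 0.33766255 -0.36731935]
 [ 0.6252464  -0.34697878]
 [ 0.6107502  -0.142025  ]]
```

View pics/b.png

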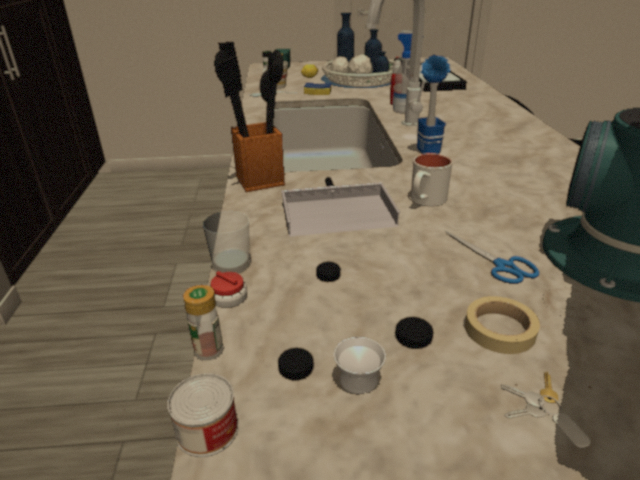

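Run:
```python
from h import *
s=dict(np.load('pics/a.npz'))
v,u=np.mgrid[:480,:640]
d=np.stack([(u-s['cx'])/s['fx'],-(v-s['cy'])/s['fy'],-np.ones_like(u)],-1)*s['z_map'][...,None]
W=d@s['T'][:3,:3].T+s['T'][:3,3]
o=np.array([.4896,-.147]); X=np.array([.996,.09]); Y=np.array([-.09,.996])
for n,(a,b) in dict(l1=(264,194),l2=(214,263),l3=(332,271)).items():
    m=(abs(u-a)<25)&(abs(v-b)<22)&(s['pixels'].max(-1)<60)&(W[...,2]>.012)&(W[...,2]<.024)
    P=W[m]; (x,y),r=cv2.minEnclosingCircle(P[:,:2].astype(np.float32)); q=np.array([x,y])-o
    print(n,x,y,r,np.hypot(x,y),'pan',q@X,q@Y)
for n,p in dict(dish=(.5246,.2473),timer=(.711,.049),glass=(.716,-.047),tape=(.31,.16)).items(): q=np.array(p)-o;print(n,q@X,q@Y)
```

```text
l1 0.6078613996505737 0.21709249913692474 0.025730255991220474 0.645464665467189 pan 0.15055667897429467 0.3519926031718254
l2 0.43054965138435364 0.169134721159935 0.027091383934020996 0.4625792431670896 pan -0.030362022316789604 0.32018471365070345
l3 0.5411831140518188 0.002613663673400879 0.021597741171717644 0.5411894254072428 pan 0.06484201132621767 0.14437272875404356
dish 0.07034699999999997 0.3895728
timer 0.23815439999999996 0.17529
glass 0.2344944 0.07922399999999999
tape -0.15125159999999999 0.321936
```

```bash
python3 -m jog '[[[-1,-0.5,0],1,0],[[-2,-1.1,0],2,0],[[-3,-1.6,0],3,0],[[-4,-2.2,0],4,0],[[-5,-2.7,0],5,0],[[-6,-3.2,0],6,0],[[-7,-3.8,0],7,0],[[-8,-4.3,0],7.55,0],[[-9,-4.8,0.5],7.55,0],[[-9.27,-4.98,1],7.55,0],[[-9.27,-4.98,1.8],7.55,0],[[-9.27,-4.98,2.6],7.55,0],[[-9.27,-4.98,3.2],7.55,0],[[-9.27,-4.98,3.2],7.55,0],[[-9.27,-4.98,3.2],7.55,0],[[-9.27,-4.98,3.2],7.55,0]]' 20
python3 - <<'E'
from h import *
s=snap('wrist','c.png'); print(robot.sense()['tool_pos'],robot.sense()['tool_rot'],s['T'])
E
```

```text
time_s: 2.1
tool_pos: [0.5368, 0.0604, 0.0726]
tool_rot: [0.001, 0.674, 0.739, 0.001]
wrist_force: [0.2, 1.0, -0.1]
gripper_width: -0.0003
grasp_force: 0.0
[0.53673826 0.06044177 0.07241709] [7.08084616e-04 6.73907218e-01 7.38815407e-01 5.95667670e-04] [[ 0.9958136  -0.08650177 -0.02954194  0.5293098 ]
 [ 0.09138961  0.94853714  0.30319174  0.13772483]
 [ 0.001795   -0.30462229  0.95247154  0.21576626]
 [ 0.          0.          0.          1.        ]]
```

View pics/c.png

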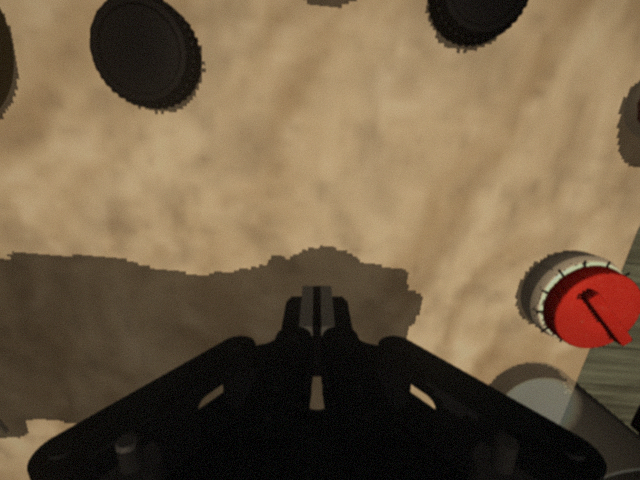

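```bash
python3 -m jog '[[[0,0,0.6],0,0],[[0,0,1.1],0,0],[[0,0,1.28],0,0],[[0,0,1.28],0,0],[[-0.2,0,1.28],0,0],[[-0.4,0,1.28],0,0],[[-0.55,0,1.28],0,0],[[-0.7,0,1.28],0,0],[[-0.85,0,1.28],0,0],[[-1,0,1.28],0,0],[[-1.2,0,1.28],0,0],[[-1.4,0,1.28],0,0],[[-1.6,0,1.28],0,0],[[-1.8,0,1.28],0,0],[[-2,0,1.28],0,0],[[-2.2,0,1.28],0,0],[[-2.4,0,1.28],0,0],[[-2.4,0,1.28],0,0]]'
cat >> h.py <<'E'
def lids(f,rois):
    s=snap('scene',f); v,u=np.mgrid[:480,:640]
    d=np.stack([(u-s['cx'])/s['fx'],-(v-s['cy'])/s['fy'],-np.ones_like(u)],-1)*s['z_map'][...,None]
    W=d@s['T'][:3,:3].T+s['T'][:3,3]
    o=np.array([.4896,-.147]); X=np.array([.996,.09]); Y=np.array([-.09,.996])
    for (x0,x1,y0,y1) in rois: # pan frame box
        px=(W[...,:2]-o)@X; py=(W[...,:2]-o)@Y
        m=(px>x0)&(px<x1)&(py>y0)&(py<y1)&(s['pixels'].max(-1)<60)&(W[...,2]>.011)&(W[...,2]<.025)&(s['z_map']>0)
        n,l,st,c=cv2.connectedComponentsWithStats(m.astype(np.uint8))
        for i in range(1,n):
            if st[i,4]>60:
                k=l==i;(x,y),r=cv2.minEnclosingCircle(np.stack([px[k],py[k]],-1).astype(np.float32)); print('lid pan',round(x,4),round(y,4),'r',round(r,4),st[i,4],'pix',c[i])
    t=robot.sense(); q=t['tool_pos'][:2]-o; print('tcp pan',q@X,q@Y,t['tool_pos'],t['time_s'])
E
python3 -c "
from h import *
lids('d.png',[(-.2,.25,-.15,.45)])"
```

```text
time_s: 4.4
tool_pos: [0.5472, -0.0598, 0.0073]
tool_rot: [0.0, 0.674, 0.739, -0.0]
wrist_force: [-0.1, -0.3, -0.1]
gripper_width: -0.0002
grasp_force: 0.0
lid pan 0.1493 0.3512 r 0.0243 379 pix [263.29551451 192.52242744]
lid pan -0.0298 0.3211 r 0.0275 641 pix [213.16848674 261.54290172]
lid pan 0.0653 0.0489 r 0.024 474 pix [380.61392405 295.61181435]
tcp pan 0.06510911544876428 0.08214458291904625 [ 0.547049   -0.05933434  0.00723286] 4.45
```

View pics/d.png

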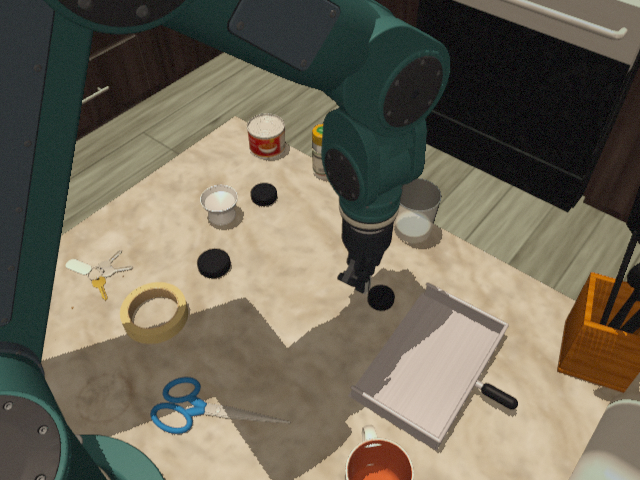

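Small lid at (380,297) is tracking straight just ahead of the fingers; continuing into the pan.

```bash
python3 -m jog '[[[-0.2,0,-0.04],0,0],[[-0.4,0,-0.04],0,0],[[-0.6,0,-0.04],0,0],[[-0.8,0,-0.04],0,0],[[-1,0,-0.04],0,0],[[-1.2,0,-0.04],0,0],[[-1.4,0,-0.04],0,0],[[-1.6,0,-0.04],0,0],[[-1.8,0,-0.04],0,0],[[-2,0,-0.04],0,0],[[-2.2,0,-0.04],0,0],[[-2.4,0,-0.04],0,0],[[-2.6,0,-0.04],0,0],[[-2.8,0,-0.04],0,0],[[-3,0,-0.04],0,0],[[-3.2,0,-0.04],0,0],[[-3,0,-0.04],0,0],[[-2.9,0,-0.6],0,0],[[-2.9,0,-1.6],0,0],[[-2.9,0,-1.6],0,0]]'; 
python3 -c "
from h import *
lids('e.png',[(-.2,.25,-.15,.45)])"
```

```text
time_s: 6.95
tool_pos: [0.562, -0.2035, 0.0906]
tool_rot: [0.003, 0.674, 0.739, 0.001]
wrist_force: [0.2, -0.8, -0.7]
gripper_width: -0.0003
grasp_force: 0.0
lid pan 0.1498 0.3507 r 0.0247 379 pix [263.26649077 192.50923483]
lid pan -0.0303 0.3201 r 0.0271 647 pix [213.2179289  261.46367852]
lid pan 0.0655 -0.1125 r 0.0223 580 pix [470.74482759 341.97068966]
tcp pan 0.06613566957871828 -0.06235985114710639 [ 0.56107522 -0.20315169  0.0885999 ] 7.0
```

```bash
python3 -m jog '[[[0.8,-0.2,-0.6],0,0],[[1.8,-0.4,-0.6],0,0],[[2.8,-0.6,-0.6],0,0],[[3.8,-0.8,-0.6],0,0],[[4.8,-1,-0.6],0,0],[[5.8,-1.3,-0.6],0,0],[[6.8,-1.6,-0.6],0,0],[[7.8,-1.8,-0.6],0,0],[[8.6,-1.92,-0.5],0,0],[[8.82,-1.92,-0.2],0,0],[[8.82,-1.92,0.4],0,0],[[8.82,-1.92,1],0,0],[[8.82,-1.92,1],0,0],[[8.82,-1.92,1],0,0],[[8.82,-1.92,1],0,0]]'; 
python3 -c "
from h import *
lids('f.png',[(-.2,.25,-.15,.45)])"
```

```text
time_s: 8.88
tool_pos: [0.4249, 0.2269, 0.0381]
tool_rot: [0.0, 0.674, 0.739, 0.001]
wrist_force: [1.3, -0.5, 0.5]
gripper_width: 0.0001
grasp_force: 0.0
lid pan 0.1494 0.3507 r 0.0251 378 pix [263.22486772 192.5026455 ]
lid pan -0.0299 0.3215 r 0.0285 669 pix [213.08819133 261.29596413]
lid pan 0.0642 -0.1127 r 0.0213 551 pix [470.77313975 342.2123412 ]
tcp pan -0.030779798634866466 0.37828889023768586 [0.42490483 0.22696217 0.03809968] 8.925
```

```bash
python3 -m jog '[[[0,0,0.4],0,0],[[0,0,0.61],0,0],[[0,0,0.61],0,0],[[-0.2,0,0.61],0,0],[[-0.35,0,0.61],0,0],[[-0.5,0,0.61],0,0],[[-0.65,0,0.61],0,0],[[-0.8,0,0.61],0,0],[[-1,0,0.61],0,0],[[-1.25,0,0.61],0,0],[[-1.5,0,0.61],0,0],[[-1.75,0,0.61],0,0],[[-2,0,0.61],0,0],[[-2.25,0,0.61],0,0],[[-2.5,0,0.61],0,0],[[-2.75,0,0.61],0,0],[[-3,0,0.61],0,0],[[-3.25,0,0.61],0,0],[[-3.5,0,0.61],0,0],[[-3.5,0,0.61],0,0]]'; 
python3 -c "
from h import *
lids('g.png',[(-.2,.25,-.15,.45)])"
```

```text
time_s: 11.42
tool_pos: [0.4405, 0.0518, 0.0068]
tool_rot: [0.0, 0.674, 0.738, 0.0]
wrist_force: [-0.3, 1.0, -0.2]
gripper_width: 0.0001
grasp_force: 0.0
lid pan -0.0277 0.1635 r 0.0302 777 pix [289.25740026 303.87387387]
lid pan 0.0649 -0.1125 r 0.0214 545 pix [470.76330275 342.2       ]
tcp pan -0.031044168785684487 0.20291118118953383 [0.44042371 0.05228244 0.00676495] 11.475
```

```bash
python3 -m jog '[[[-0.2,0.04,-0.02],0,0],[[-0.4,0.06,-0.02],0,0],[[-0.65,0.06,-0.03],0,0],[[-0.9,0.06,-0.04],0,0],[[-1.15,0.06,-0.04],0,0],[[-1.4,0.06,-0.04],0,0],[[-1.65,0.06,-0.04],0,0],[[-1.9,0.06,-0.04],0,0],[[-2.15,0.06,-0.04],0,0],[[-2.4,0.06,-0.04],0,0],[[-2.6,0.06,-0.04],0,0],[[-2.8,0.06,-0.04],0,0],[[-2.8,0.06,-0.04],0,0]]'; 
python3 -c "
from h import *
lids('h.png',[(-.2,.25,-.15,.45)])"
```

```text
time_s: 13.1
tool_pos: [0.4563, -0.0871, 0.0088]
tool_rot: [0.0, 0.674, 0.739, -0.0]
wrist_force: [0.0, 0.3, 0.4]
gripper_width: -0.0003
grasp_force: 0.0
lid pan 0.1488 0.3499 r 0.0241 372 pix [263.22311828 192.59139785]
lid pan -0.0289 0.0218 r 0.0278 892 pix [364.0661435  344.74663677]
lid pan 0.0645 -0.1122 r 0.0212 550 pix [470.70545455 342.37272727]
tcp pan -0.0278931883742531 0.06305797124020579 [ 0.45614705 -0.08671164  0.0087411 ] 13.15
```

```bash
python3 -m jog '[[[-0.2,0,0],0,0],[[-0.4,0,0],0,0],[[-0.6,0,0],0,0],[[-0.8,0,0],0,0],[[-1,0,0],0,0],[[-1.2,0,0],0,0],[[-1.4,0,0],0,0],[[-1.6,0,0],0,0],[[-1.8,0,0],0,0],[[-2,0,0],0,0],[[-2.2,0,0],0,0],[[-2.4,0,0],0,0],[[-2.55,0,0],0,0],[[-2.35,0,0],0,0],[[-2.3,0,-0.6],0,0],[[-2.3,0,-1.6],0,0],[[-2.3,0,-2.2],0,0],[[-2.3,0,-2.2],0,0]]'; 
python3 -c "
from h import *
lids('i.png',[(-.2,.25,-.15,.45)])"
```

```text
time_s: 15.4
tool_pos: [0.4676, -0.2008, 0.1207]
tool_rot: [0.002, 0.674, 0.739, 0.0]
wrist_force: [-0.1, 0.3, -0.7]
gripper_width: -0.0003
grasp_force: 0.0
lid pan 0.1495 0.3514 r 0.0247 377 pix [263.21750663 192.44827586]
lid pan 0.0648 -0.1121 r 0.0218 545 pix [470.85321101 342.16330275]
lid pan -0.0276 -0.1043 r 0.0284 1064 pix [438.73496241 385.7537594 ]
tcp pan -0.02737472598329239 -0.05122656767901912 [ 0.46694779 -0.20047918  0.11920432] 15.45
```

```bash
python3 -m jog '[[[0.9,0.4,0],0.3,0],[[1.9,0.8,0],0.6,0],[[2.9,1.2,0],0.9,0],[[3.9,1.7,0],1.2,0],[[4.9,2.1,0],1.5,0],[[5.9,2.5,0],1.8,0],[[6.9,2.9,0],2.24,0],[[7.9,3.4,0],2.24,0],[[8.7,3.7,0],2.24,0],[[9.1,3.89,0.3],2.24,0],[[9.1,3.89,0.9],2.24,0],[[9.1,3.89,1.5],2.24,0],[[9.1,3.89,1.6],2.24,0],[[9.1,3.89,1.6],2.24,0],[[9.1,3.89,1.6],2.24,0]]'; 
python3 -c "
from h import *
lids('j.png',[(-.2,.25,-.15,.45)])"
```

```text
time_s: 17.32
tool_pos: [0.6193, 0.2699, 0.0398]
tool_rot: [0.0, 0.781, 0.625, 0.001]
wrist_force: [-0.7, 0.2, -0.1]
gripper_width: -0.0001
grasp_force: 0.0
lid pan 0.1491 0.3517 r 0.0258 401 pix [263.26932668 192.20448878]
lid pan 0.0641 -0.1129 r 0.0215 553 pix [470.74321881 342.24954792]
lid pan -0.0285 -0.1048 r 0.0275 1028 pix [438.87256809 386.04766537]
tcp pan 0.16666368536378 0.4036059595756363 [0.61925745 0.2699429  0.03984629] 17.375
```

```bash
python3 -m jog '[[[0,0,0.4],0,0],[[0,0,0.64],0,0],[[0,0,0.64],0,0],[[-0.2,0,0.64],0,0],[[-0.35,0,0.64],0,0],[[-0.5,0,0.64],0,0],[[-0.65,0,0.64],0,0],[[-0.8,0,0.64],0,0],[[-1,0,0.64],0,0],[[-1.25,0,0.64],0,0],[[-1.5,0,0.64],0,0],[[-1.75,0,0.64],0,0],[[-2,0,0.64],0,0],[[-2.25,0,0.64],0,0],[[-2.5,0,0.64],0,0],[[-2.75,0,0.64],0,0],[[-3,0,0.64],0,0],[[-3.25,0,0.64],0,0],[[-3.5,0,0.64],0,0],[[-3.5,0,0.64],0,0]]'; 
python3 -c "
from h import *
lids('k.png',[(-.2,.25,-.15,.45)])"
```

```text
time_s: 19.88
tool_pos: [0.5802, 0.0983, 0.0068]
tool_rot: [-0.0, 0.781, 0.624, -0.0]
wrist_force: [-0.0, 0.2, 0.3]
gripper_width: -0.0003
grasp_force: 0.0
lid pan 0.1028 0.2009 r 0.0274 507 pix [315.24457594 242.5739645 ]
lid pan 0.0644 -0.1126 r 0.0214 548 pix [470.69160584 342.2189781 ]
lid pan -0.028 -0.1045 r 0.0278 1026 pix [438.87621832 386.06335283]
tcp pan 0.11251413052628972 0.23664009772054864 [0.58035594 0.0987913  0.00685216] 19.925
```

```bash
python3 -m jog '[[[-0.2,0,-0.02],0,0],[[-0.4,0,-0.02],0,0],[[-0.65,0,-0.03],0,0],[[-0.9,0,-0.04],0,0],[[-1.15,0,-0.04],0,0],[[-1.4,0,-0.04],0,0],[[-1.65,0,-0.04],0,0],[[-1.9,0,-0.04],0,0],[[-2.15,0,-0.04],0,0],[[-2.4,0,-0.04],0,0],[[-2.65,0,-0.04],0,0],[[-2.9,0,-0.04],0,0],[[-3.1,0,-0.04],0,0],[[-3.1,0,-0.04],0,0]]'; 
python3 -c "
from h import *
lids('l.png',[(-.2,.25,-.15,.45)])"
```

```text
time_s: 21.68
tool_pos: [0.5462, -0.0527, 0.0088]
tool_rot: [-0.0, 0.781, 0.624, -0.0]
wrist_force: [-0.3, -0.4, -0.1]
gripper_width: -0.0001
grasp_force: 0.0
lid pan 0.0531 0.0527 r 0.0257 602 pix [374.089701   299.17940199]
lid pan 0.0643 -0.1127 r 0.0215 544 pix [470.77573529 342.20772059]
lid pan -0.0282 -0.1045 r 0.0278 1020 pix [438.76176471 386.08823529]
tcp pan 0.06503628656392575 0.0892095241472043 [ 0.5463407  -0.05230503  0.00875946] 21.725
```

```bash
python3 -m jog '[[[-0.2,0,0],0,0],[[-0.4,0,0],0,0],[[-0.6,0,0],0,0],[[-0.8,0,0],0,0],[[-1,0,0],0,0],[[-1.2,0,0],0,0],[[-1.4,0,0],0,0],[[-1.6,0,0],0,0],[[-1.8,0,0],0,0],[[-2,0,0],0,0],[[-2.15,0,0],0,0],[[-2,0,0],0,0],[[-1.9,0,-0.6],0,0],[[-1.9,0,-1.6],0,0],[[-1.5,0,-2.6],0,0],[[-1,0,-3.2],0,0],[[-1,0,-3.2],0,0],[[-1,0,-3.2],0,0]]'; 
python3 -c "
from h import *
lids('m.png',[(-.2,.25,-.15,.45)])"
```

```text
time_s: 23.98
tool_pos: [0.5351, -0.1005, 0.168]
tool_rot: [-0.0, 0.781, 0.625, -0.0]
wrist_force: [0.3, 0.0, -0.8]
gripper_width: 0.0005
grasp_force: 0.0
lid pan 0.0203 -0.0487 r 0.0248 739 pix [420.39242219 343.48849797]
lid pan 0.066 -0.1123 r 0.0219 569 pix [470.6397188  341.84358524]
lid pan -0.0277 -0.1038 r 0.0284 1046 pix [438.70363289 385.8709369 ]
tcp pan 0.049254344561037285 0.04198164716352107 [ 0.53487373 -0.10075875  0.16766533] 24.025
```

View pics/m.png

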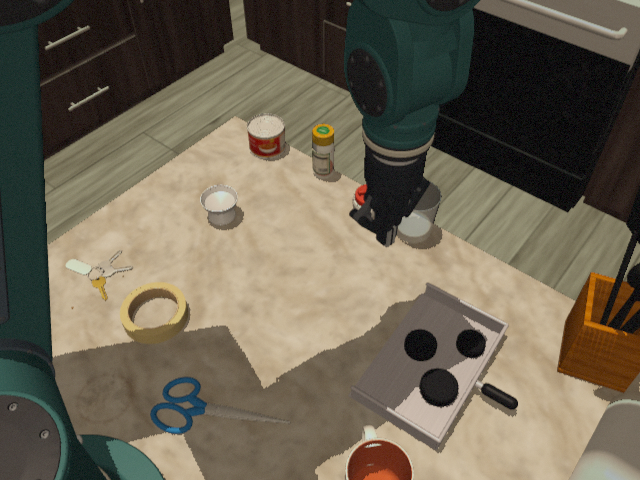

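The picture shows all three lids inside the pan, at (420,345), (471,343) and (439,387). The bystanders are where they started.

```bash
python3 -c "
from bench import robot
print(robot.sign_off())"
```

```text
the job is handed in; nothing more can be done
None
```

All three lids are wholly inside the crumb pan, swept in with closed fingers; the bystanders look unmoved, and I handed the job in at about 24 s, though sign-off returned no verdict.

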